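# Blow the large UV filter clean with the bench air puffer

### The arm

A 6-joint arm with a two-finger parallel gripper is mounted at the origin on the work surface. World frame = base frame: x ahead of the robot, y to its left, z up, the work surface at z = 0. Lengths are in mm, angles in rad, forces in N, time in s.
With the tool pointing down it reaches from about 325 to 900 mm from the base axis. Payload 3.5 kg.
Tool frame: the origin (TCP) lies midway between the tips of the shut fingers; the grasp point (between the pads) lies 19 mm behind it; z points along the fingers, y is the line along which they close (so a half turn about z gives the same grasp; the last joint's range is limited). The gripper opens to 85 mm and grips with 20 to 120 N. Pads are 22 mm wide; open, the fingers measure 114 mm over their backs; the gripper's body (76 mm by 85 mm) begins 54 mm behind the grasp point. The pads swing forward as they close: fully open they stand 13 mm farther back than shut.
Start: joints at [1.059, 0.276, -0.026, 1.268, 0, 1.467], TCP at [248.449, 573.494, 197.513] pointing down, gripper open.
Joint ranges: [-3.12, 3.12], [-0.85, 1.88], [-1.08, 1.24], [-1.95, 2.15], [-1.57, 1.53], [-3.14, 3.14]. Speed limits (rad/s): [2.57, 2.57, 3.14, 3.14, 3.14, 3.14].

### API

Orientations are given as a rotation vector (axis times angle).
In Python, from rig import monitor, vision, workorder gives the robot as it stands.
- The arm moves only by the tool carry_out, never from a script. Its argument "series" is a list of rows, each an object with "travel": the shift along the tool's x, y, z in units of 300 mm (1.0 is 300 mm), a list of three; "turn": the turn about the tool's z in units of 2 rad (1.0 is 2 rad); "hand": the opening, from 0 (shut) to 1 (fully open). In form: [{"travel": [dx, dy, dz], "turn": turn, "hand": hand}, ...]. A call has 1 to 12 rows; each row is the pose to reach, as a shift and turn from the pose commanded when the call began, along the tool's axes at that moment; what a row does not reach only later rows make up. A row lasts 1/10 s, in which the tool goes at most 50 mm and 8.59 degrees, less where a joint would pass 70% of its speed; a pose out of reach is approached as far as the arm can. A call with a number of a shift or a turn outside -1 to 1 is refused whole. A call with a gripper value outside its range is refused whole. The fingers move at their own pace and stop on an object; "grip_force" is the grip in N (left out, the last holds). Time passes only in rows, so rows that repeat a pose let the fingers close. It gives the time, the measured TCP pose, the force, the opening and the grip force at its end, in the units of the state.
- monitor.observe(): the state, without advancing time (a new reading comes with each control period).
- vision.snapshot(name): name is "scene" or "top" or "wrist"; returns a dict with "color" (480x640x3 uint8, red, green, blue), "range_z" (480x640 float32, mm along the optical axis (not along the pixel's ray), 0 where there is no reading), "fx", "fy", "cx", "cy" (pixels), "position" and "attitude" of the camera in the world; the wrist camera has in their place "T_tool_cam" (4x4, takes a point from camera to tool coordinates, whose origin is the TCP and whose axes are the flange's). Camera axes: x right, y up, looking along -z (the intrinsics and any distortion apply to the point x, -y, -z); pixel columns grow to the right and rows downward; lengths in mm; the calibration is good to about 2 mm. The wrist camera is an equidistant fisheye: a pixel r from the principal point sees the ray r / f radians off the axis. A picture is of the moment at which its call begins: read the wrist's pose just before it.
- workorder.sign_off(): hands the job in; it is judged then, once.
The state is a dict: "time": time; "joints": joint angles; "joint_velocities": joint speeds; "effort": joint torques, N m; "tool_pos": TCP position; "tool_rot": TCP orientation; "ft_force": force on the tool from outside, world axes, zero at the start; "torque": the same for the moment, N m; "finger_gap": finger opening in mm; "grip_force": force on a finger pad.
Only numpy, scipy, OpenCV 4.12 (cv2) and the standard library are available. Lean on these libraries where they do the work, as an engineer would, in place of code of your own. Each camera call takes 0.05 s, during which the arm holds its last target. There are 200 camera calls.

### The job

Slide the large glass UV filter up against the two posts under the puffer's nozzle and let go of it; only then blow it clean with at least two full strokes of the leaning pump plunger, each time pressing it right down until you feel its inner stop, holding it there for half a second, and letting it come fully up. Be gentle: feel for the stop rather than ramming it (no more than 25 N on the plunger, 20 N on the glass). Leave the filter in place and everything else where it is.

Things in the scene. Friction and masses are not known exactly. Their poses are not given: they have to be found in the camera images.
- puffer: fixed air puffer: grey pedestal 100 x 80 x 34 mm, centre at (0, 75, 0) mm, carrying an aluminium pump barrel 56 mm across that leans 25 degrees from vertical towards the robot (its -x). At its -y side two steel posts and a nozzle, beyond the filter's seat, which is open towards -x. Origin on the table, x away from the robot, z up
- seat (a point): where the centre of the large filter lies, on the table, when its rim touches both posts: 70 mm to the puffer's -y. The posts are 10 mm across, 18 mm tall, centres 45.5 mm from here, 45 degrees either side of +x; axes as the puffer's
- nozzle (a point): tip of the thin steel nozzle, 8 mm across, 36 mm up, 36 mm beyond the seat in +x; its tube rises to 61 mm, 58 mm beyond
- plunger: black round plunger head on a steel stem atop the leaning barrel, 36 mm across. Origin: centre of its flat top, moves with it; axes upright as the puffer's. Pressed along (sin 25deg, 0, -cos 25deg) of the puffer's frame; return spring 4 N at rest, 8.5 N when deep. An unseen stop halts it after 10 to 20 mm; the setting differs each time and shows only as a sudden rise in force
- plunger_rest (a point): where the centre of the plunger's top is when fully up (163 mm above the table); fixed to the puffer
- filter: the large round glass UV filter, 80 mm across, 8 mm thick, black rim, 60 g, lying flat on the table, too wide to grip: slide it; origin under its centre
- small_filter: the small glass filter, 54 mm across, 7 mm thick, black rim, lying flat; origin under its centre; same look as the large one but smaller
- dish: round black ceramic dish, 140 mm across, 26 mm tall, holding a filter wrench and a small ring; origin under its centre
- blower: dark silicone hand blower standing nozzle up, 58 mm across, 105 mm tall; origin under its centre
- pump_bottle: white pump bottle, 54 mm across, 130 mm tall, not part of the job; origin under its centre
- lens: black camera lens standing upright, 69 mm across, 75 mm tall; origin under its centre
- lens_cap: black lens cap lying flat, 60 mm across, 9 mm thick; origin under its centre
- step_ring: dark metal step ring lying flat, 60 mm across, 8 mm tall; origin under its centre
Mind the look-alikes: they are no part of the job. Leave any purple or yellow look-alike of the filter alone.

How it is judged:
By the outcome, as a careful person would: the job done as asked, in the order asked, and still so for the second after the job is handed in, with the robot touching nothing.
It also fails if it takes over 72 s, if anything falls off the work surface, if the arm or the gripper's body presses on something with over 40 N, if the wrist force passes 120 N, or if a joint passes its speed limit or range.

## Working session

There is one attempt and no reset: what is moved stays moved. The work goes in short steps, Python scripts to look and compute and a tool call to move; the robot and the scene stay as the last step left them, time stands still between calls to the robot, and variables do not carry over. Pictures are saved under pics/ and viewed, at most 10 in all, crops included, and the job is handed in when it is done.

Besides the shell and the picture viewer there is one more tool, called after ">>>" in YAML: its name, and indented under it one key for each argument. carry_out: Moves the arm, as the interface text tells. Its arguments: {"type":"object","properties":{"series":{"type":"array","items":{"type":"object","properties":{"travel":{"type":"array","items":{"type":"number","minimum":-1,"maximum":1}},"turn":{"type":"number","minimum":-1,"maximum":1},"hand":{"type":"number"}}}},"grip_force":{"type":"number"}},"required":["series"]}

```bash
mkdir -p pics
cat > h.py <<'E'
import numpy as np, cv2
from scipy.spatial.transform import Rotation as R
from rig import monitor, vision, workorder
def cloud(s):
    v,u=np.mgrid[0:480,0:640]; z=s['range_z']
    p=np.stack([(u-s['cx'])/s['fx']*z,-(v-s['cy'])/s['fy']*z,-z],-1)
    A=np.array(s['attitude']); M=A if A.shape==(3,3) else R.from_rotvec(A).as_matrix()
    P=p@M.T+np.array(s['position']); P[z==0]=np.nan
    return P
E
python3 - <<'E'
from h import *
o=monitor.observe(); print({k:np.round(o[k],3).tolist() for k in o})
for n in ('scene','top'):
    s=vision.snapshot(n); cv2.imwrite(f'pics/{n}.png',s['color'][:,:,::-1]); np.savez(n+'.npz',**s)
    print(n,{k:s[k] for k in s if k not in('color','range_z')})
E
```

```text
{'time': 0.0, 'joints': [1.059, 0.277, -0.028, 1.268, 0.0, 1.467], 'joint_velocities': [0.002, 0.0, 0.001, -0.001, 0.001, 0.001], 'effort': [-0.002, -44.551, 29.52, 0.016, -0.0, 0.0], 'tool_pos': [248.072, 572.749, 196.344], 'tool_rot': [-0.638, -3.076, 0.003], 'ft_force': [0.62, 0.49, -0.474], 'torque': [-0.049, -0.041, 0.015], 'grip_force': 0.0, 'finger_gap': 85.6}
scene {'fx': 557.8162204355957, 'fy': 557.8162204355957, 'cx': 312.2871146745831, 'cy': 239.3348189003051, 'position': array([1226.15494651,  306.48931386, 1116.13412343]), 'attitude': array([0.4002467 , 0.64867787, 1.92273223])}
top {'fx': 567.5379263604676, 'fy': 567.5379263604676, 'cx': 316.2875212200681, 'cy': 226.67299971221016, 'position': array([ 385.76766506,   -5.0591694 , 1270.23501914]), 'attitude': array([ 0.09747375, -0.13573548, -1.55154372])}
```

View pics/scene.png

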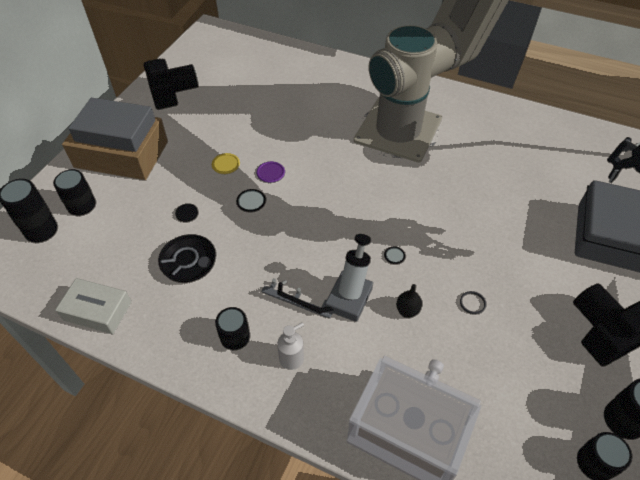

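View pics/top.png

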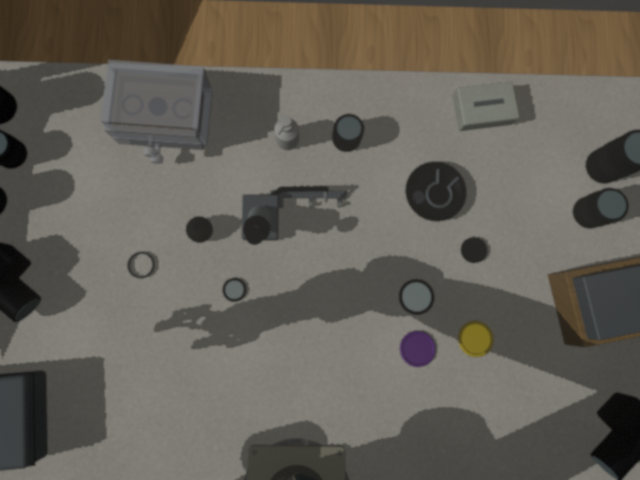

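Large filter: top (417,297), scene (251,200). The puffer pedestal is at top (261,217), the plunger head at scene (363,240), and the nozzle and posts at about top (340,195). I'll enlarge and measure next.

Run:
```python
from h import *
t=dict(np.load('top.npz'));s=dict(np.load('scene.npz'))
P=cloud(t);Q=cloud(s)
a=cv2.resize(t['color'][170:250,230:370],None,fx=5,fy=5,interpolation=cv2.INTER_CUBIC)
b=cv2.resize(s['color'][225:325,255:385],None,fx=5,fy=5,interpolation=cv2.INTER_CUBIC)
cv2.imwrite('pics/c1.png',a[:,:,::-1]);cv2.imwrite('pics/c2.png',b[:,:,::-1])
for n,p,i in (('filt',P,(297,417)),('small',P,(289,234)),('ped',P,(205,261)),('tbl',P,(320,300)),('filt',Q,(200,251)),('tbl',Q,(230,300)),('plg',Q,(240,363))): print(n,np.round(p[i],1))
# filter rim: fit circle
for nm,p,im,c in (('top',P,t,(417,297)),('scene',Q,s,(251,200))):
    u0,v0=c; g=cv2.cvtColor(im['color'],cv2.COLOR_RGB2GRAY)
    w=im['color'][v0-28:v0+29,u0-28:u0+29]; 
    m=(p[...,2]>4)&(p[...,2]<15)&(np.hypot(p[...,0]-p[v0,u0,0],p[...,1]-p[v0,u0,1])<55)
    x=p[m]; print(nm,len(x),x.mean(0),(x.max(0)+x.min(0))/2,x.max(0)-x.min(0))
# puffer pedestal, top face
for nm,p in (('top',P),('scene',Q)):
  c=P[205,261]
  near=np.hypot(p[...,0]-c[0],p[...,1]-c[1])<130
  m=near&(np.abs(p[...,2]-34)<3); x=p[m][:,:2].astype(np.float32)
  print(nm,'ped',len(x),cv2.minAreaRect(x))
  m=near&(p[...,2]>150)&(p[...,2]<175); x=p[m]; print('head',len(x),x.mean(0) if len(x) else 0,(x.max(0)+x.min(0))/2,x.max(0)-x.min(0))
```

```text
filt [ 421.7 -261.4    2.6]
small [433.1 145.    7.6]
ped [617.4  88.8  35. ]
tbl [367.5  -1.8  -1.8]
filt [ 423.7 -257.     5.8]
tbl [458.6 -97.1   3.2]
plg [539.4  95.5 165.8]
top 668 [ 422.7709483  -260.81737683    6.51786007] [ 420.74683931 -259.97622898    8.71749781] [ 98.70019171 100.77783591   9.42609274]
scene 361 [ 424.61613961 -256.58444984    6.35819292] [ 423.01158515 -259.21952994    7.61252859] [103.88355859  97.49449857   7.20524514]
top ped 674 ((595.071533203125, 80.8437271118164), (107.93439483642578, 250.2318572998047), 11.45656681060791)
head 257 [532.43138789  90.15957989 162.8642808 ] [532.68343077  90.29023258 160.81827331] [33.02620483 34.15871404 20.49401189]
scene ped 626 ((597.4208984375, 86.82652282714844), (102.7760009765625, 255.9237823486328), 9.324126243591309)
head 163 [536.4960778   93.00577844 162.46777547] [533.22830661  92.56005651 160.29018226] [37.6510473  33.93080705 19.7958266 ]
```

View pics/c1.png

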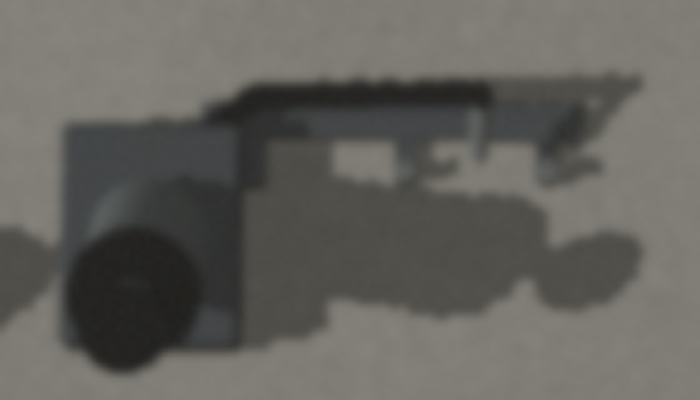

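View pics/c2.png

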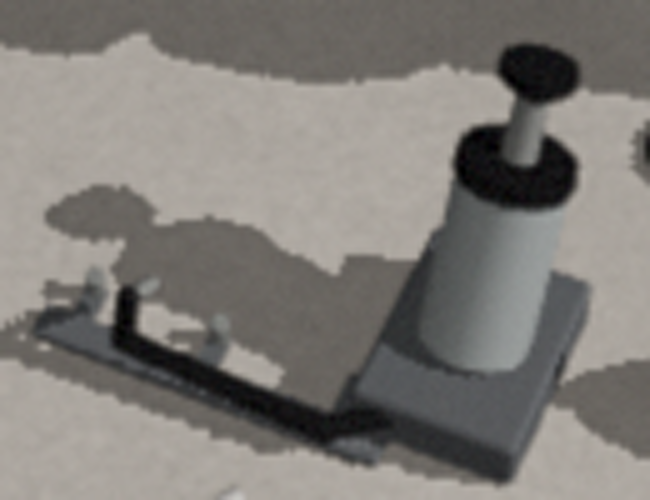

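```bash
cat >> h.py <<'E'
def ray(s,u,v,z):
    M=R.from_rotvec(s['attitude']).as_matrix(); d=M@np.array([(u-s['cx'])/s['fx'],-(v-s['cy'])/s['fy'],-1]); p=np.array(s['position'])
    return (p+d*(z-p[2])/d[2])[:2]
E
python3 - <<'E'
from h import *
from scipy.optimize import least_squares
t=dict(np.load('top.npz'));s=dict(np.load('scene.npz'))
mod={'cFL':(50,115,34),'cFR':(50,35,34),'cNR':(-50,35,34),'cNL':(-50,115,34),'pL':(32.2,-37.8,18),'pR':(32.2,-102.2,18),'noz':(36,-70,36)}
c1={'cFL':(65,125),'cFR':(240,125),'cNR':(240,348),'pL':(406,148),'pR':(546,158),'noz':(482,157)}
c2={'cFL':(512,465),'cNL':(588,287),'cFR':(358,380),'pL':(220,320),'pR':(97,272),'noz':(150,286)}
for nm,im,c,o in (('top',t,c1,(230,170)),('sc',s,c2,(255,225))):
    W=np.array([ray(im,o[0]+x/5,o[1]+y/5,mod[k][2]) for k,(x,y) in c.items()]); Mo=np.array([mod[k][:2] for k in c])
    f=lambda q:(Mo@np.array([[np.cos(q[2]),np.sin(q[2])],[-np.sin(q[2]),np.cos(q[2])]])+q[:2]-W).ravel()
    r=least_squares(f,[590,0,0.1]);print(nm,r.x.round(3));print(dict(zip(c,r.fun.reshape(-1,2).round(1).tolist())))
    x,y,a=r.x; print(' seat',x+70*np.sin(a),y-70*np.cos(a))
print('head top',ray(t,230+130/5,170+300/5,163),ray(s,255+540/5,225+70/5,163))
# filter via dark/bright blob edges: ellipse of non-table pixels
for nm,im,(u,v) in (('top',t,(417,297)),('sc',s,(251,200))):
    w=cv2.resize(im['color'][v-25:v+26,u-25:u+26],None,fx=8,fy=8,interpolation=cv2.INTER_CUBIC); cv2.imwrite(f'pics/f_{nm}.png',w[:,:,::-1])
a=np.hstack([cv2.imread('pics/f_top.png')[:, :400],cv2.imread('pics/f_sc.png')[:, :400]]);cv2.imwrite('pics/f.png',a)
E
```

```text
top [5.94186e+02 1.45160e+01 4.00000e-02]
{'cFL': [0.2, 2.1], 'cFR': [1.9, -0.5], 'cNR': [1.6, -2.1], 'pL': [-7.2, 0.1], 'pR': [-1.3, -1.2], 'noz': [4.9, 1.6]}
 seat 596.9910080753621 -55.42785350520975
sc [ 5.9406e+02  1.9232e+01 -6.0000e-03]
{'cFL': [-3.0, -0.8], 'cNL': [-3.0, 3.1], 'cFR': [7.6, -1.8], 'pL': [0.8, 0.2], 'pR': [0.1, -0.5], 'noz': [-2.4, -0.3]}
 seat 593.6125525257307 -50.766964682447565
head top [543.26983573  87.49892856] [534.87840636  93.89571017]
```

View pics/f.png

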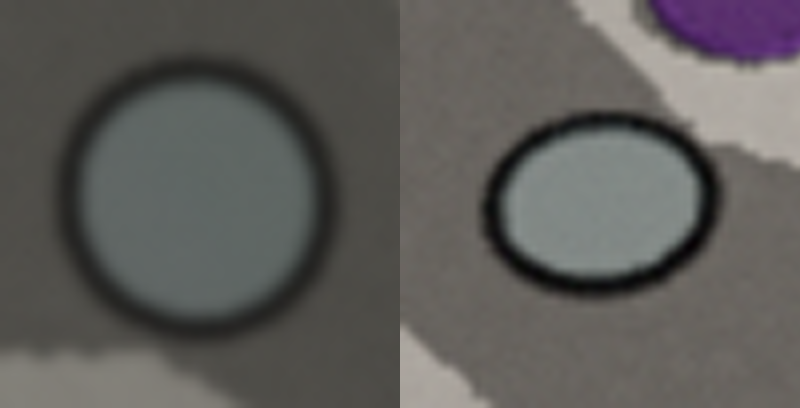

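```bash
cat >> h.py <<'E'
def row(p0,psi0,p,psi=None):
    # world target -> travel/turn, from pose p0 with tool-x heading psi0 (deg), tool down
    a=np.radians(psi0); X=np.array([np.cos(a),np.sin(a),0]);Y=np.array([np.sin(a),-np.cos(a),0]);d=np.array(p,float)-p0
    t=[d@X/300,d@Y/300,-d[2]/300]; return np.round(t,4).tolist(), 0 if psi is None else round(-np.radians((psi-psi0+180)%360-180)/2,4)
def here():
    o=monitor.observe(); M=R.from_rotvec(o['tool_rot']).as_matrix()
    return np.array(o['tool_pos']),np.degrees(np.arctan2(M[1,0],M[0,0])),o
def go(p,psi=None):
    q,a,o=here(); print('pos',q.round(1),'yaw',round(a,2),'F',np.round(o['ft_force'],2),'t',o['time'],'gap',o['finger_gap'],'->',row(q,a,p,psi))
E
python3 - <<'E'
from h import *
t=dict(np.load('top.npz'));s=dict(np.load('scene.npz'))
print(ray(t,416.4,296.6,8),ray(s,251.2,200.5,8))
go((430,140,200)); p=np.array([430,140,200.])
print(row((430,140,200),156.5,(470,-130,200),None), row((470,-130,200),156.5,(394,-309,120),-119))
E
```

```text
[ 422.41377038 -258.97485099] [ 426.65387928 -254.5979602 ]
pos [248.1 572.8 196.4] yaw 156.58 F [-0.38  0.03 -0.06] t 0.1 gap 85.30349601485818 -> ([-1.1299, -1.0827, -0.0119], 0)
([-0.4811, -0.7722, -0.0], 0) ([-0.0056, -0.6482, 0.2667], np.float64(-0.7374))
```

>>> carry_out:
  series:
    - {"travel":[-0.565,-0.54,0],"turn":0,"hand":0.5}
    - {"travel":[-0.565,-0.54,0],"turn":0,"hand":0.5}
    - {"travel":[-0.565,-0.54,0],"turn":0,"hand":0.5}
    - {"travel":[-0.565,-0.54,0],"turn":0,"hand":0.5}
    - {"travel":[-0.565,-0.54,0],"turn":0,"hand":0.5}

```text
time: 0.6
tool_pos: [339.6, 354.6, 197.0]
tool_rot: [-0.639, -3.075, 0.002]
ft_force: [0.8, -0.1, 0.3]
finger_gap: 42.3
grip_force: 0.0
```

>>> carry_out:
  series:
    - {"travel":[-0.565,-0.54,0],"turn":0,"hand":0.5}
    - {"travel":[-0.565,-0.54,0],"turn":0,"hand":0.5}
    - {"travel":[-0.565,-0.54,0],"turn":0,"hand":0.5}
    - {"travel":[-0.565,-0.54,0],"turn":0,"hand":0.5}
    - {"travel":[-0.565,-0.54,0],"turn":0,"hand":0.5}

```text
time: 1.1
tool_pos: [431.1, 138.7, 197.3]
tool_rot: [0.641, 3.076, -0.001]
ft_force: [0.8, 0.4, 0.4]
finger_gap: 42.8
grip_force: 0.0
```

>>> carry_out:
  series:
    - {"travel":[-0.48,-0.77,0],"turn":0,"hand":0.5}
    - {"travel":[-0.48,-0.77,0],"turn":0,"hand":0.5}
    - {"travel":[-0.48,-0.77,0],"turn":0,"hand":0.5}
    - {"travel":[-0.48,-0.77,0],"turn":0,"hand":0.5}
    - {"travel":[-0.48,-0.77,0],"turn":0,"hand":0.5}
    - {"travel":[-0.48,-0.77,0],"turn":0,"hand":0.5}
    - {"travel":[-0.48,-0.77,0],"turn":0,"hand":0.5}

```text
time: 1.8
tool_pos: [471.3, -130.6, 197.1]
tool_rot: [-0.645, -3.075, 0.001]
ft_force: [0.4, 0.7, 0.4]
finger_gap: 42.7
grip_force: 0.0
```

Run:
```python
from h import *
go((394,-309,120),-119)
q,a,o=here(); w=vision.snapshot('wrist'); np.savez('w.npz',q=q,rot=o['tool_rot'],**w); cv2.imwrite('pics/w.png',w['color'][:,:,::-1]); print(w['T_tool_cam'].round(3),w['fx'],w['cx'],w['cy'])
```

```text
pos [ 471.3 -130.6  197.1] yaw 156.31 F [0.43 0.69 0.42] t 1.8 gap 42.665812111851835 -> ([-0.003, -0.6479, 0.2569], np.float64(-0.739))
[[-0.00000e+00  9.54000e-01  3.01000e-01  7.69610e+01]
 [ 1.00000e+00  1.00000e-03 -0.00000e+00 -2.83000e-01]
 [-0.00000e+00  3.01000e-01 -9.54000e-01 -1.76268e+02]
 [ 0.00000e+00  0.00000e+00  0.00000e+00  1.00000e+00]] 371.64829954431775 316.8347721114327 243.03095001054209
```

View pics/w.png

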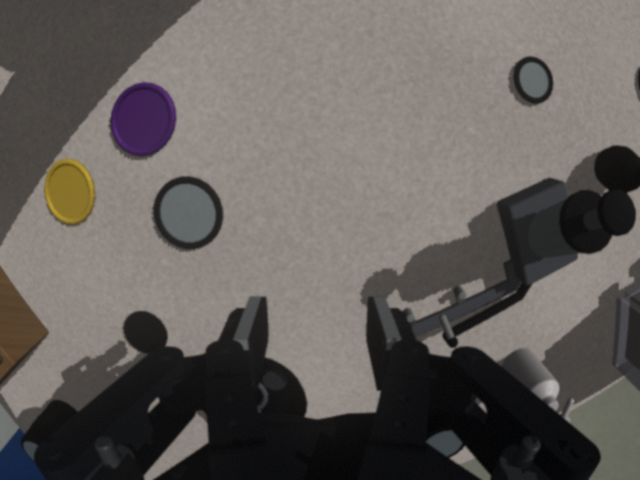

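The wrist view shows the large filter at (188,213), the left post top at about (458,291), the right post top at about (407,313), the nozzle tip at about (444,321) and the plunger head at (617,212).

```bash
cat >> h.py <<'E'
def wray(w,u,v,z):
    d=np.array([u-w['cx'],v-w['cy']]); th=np.hypot(*(d/w['fx'])); d=d/np.hypot(*d)
    r=np.array([np.sin(th)*d[0],-np.sin(th)*d[1],-np.cos(th)])
    M=R.from_rotvec(w['rot']).as_matrix(); T=w['T_tool_cam']
    r=M@T[:3,:3]@r; p=M@T[:3,3]+w['q']; return (p+r*(z-p[2])/r[2])[:2].round(1)
E
python3 - <<'E'
from h import *
w=dict(np.load('w.npz'))
for n,u,v,z in (('filter',188,213,8),('fl',154,212,8),('fr',222,213,8),('postL',458,291,18),('postR',407,313,18),('noz',444,321,36),('head',617,212,163),('ped FR?',499,203,34),('ped',560,180,34),('small',533,80,7)): print(n,wray(w,u,v,z))
E
```

```text
filter [ 421.5 -256.6]
fl [ 403.7 -292.4]
fr [ 437.2 -222.5]
postL [617.1 -24.2]
postR [617.3 -86.4]
noz [634.3 -52.3]
head [529.1  88. ]
ped FR? [533.7  42.4]
ped [538.4 123.3]
small [431.1 142.3]
```

>>> carry_out:
  series:
    - {"travel":[0,-0.65,0.26],"turn":-0.74,"hand":0.5}
    - {"travel":[0,-0.65,0.26],"turn":-0.74,"hand":0.5}
    - {"travel":[0,-0.65,0.26],"turn":-0.74,"hand":0.5}
    - {"travel":[0,-0.65,0.26],"turn":-0.74,"hand":0.5}
    - {"travel":[0,-0.65,0.26],"turn":-0.74,"hand":0.5}
    - {"travel":[0,-0.65,0.26],"turn":-0.74,"hand":0.5}
    - {"travel":[0,-0.65,0.26],"turn":-0.74,"hand":0.5}
    - {"travel":[0,-0.65,0.26],"turn":-0.74,"hand":0.5}
    - {"travel":[0,-0.65,0.26],"turn":-0.74,"hand":0.5}
    - {"travel":[0,-0.65,0.26],"turn":-0.74,"hand":0.5}
    - {"travel":[0,-0.65,0.26],"turn":-0.74,"hand":0.5}

```text
time: 2.95
tool_pos: [393.6, -304.6, 119.3]
tool_rot: [-1.611, 2.697, 0.002]
ft_force: [-0.8, 0.4, -0.3]
finger_gap: 42.8
grip_force: 0.0
```

>>> carry_out:
  series:
    - {"travel":[0,0,0.16],"turn":0,"hand":0.5}
    - {"travel":[0,0,0.3],"turn":0,"hand":0.5}
    - {"travel":[0,0,0.36],"turn":0,"hand":0.5}
    - {"travel":[0,0,0.373],"turn":0,"hand":0.5}
    - {"travel":[0,0,0.38],"turn":0,"hand":0.5}
    - {"travel":[0,0,0.38],"turn":0,"hand":0.5}

```text
time: 3.55
tool_pos: [394.6, -306.9, 6.6]
tool_rot: [-1.604, 2.7, -0.003]
ft_force: [-0.9, 0.7, -0.2]
finger_gap: 42.6
grip_force: 0.0
```

>>> carry_out:
  series:
    - {"travel":[0,0,0.005],"turn":0,"hand":0.5}
    - {"travel":[0,0,0.01],"turn":0,"hand":0.5}
    - {"travel":[0,0,0.01],"turn":0,"hand":0.5}

```text
time: 3.85
tool_pos: [393.9, -307.1, 3.1]
tool_rot: [-1.603, 2.701, -0.002]
ft_force: [0.5, 0.5, 0.0]
finger_gap: 42.6
grip_force: 0.0
```

Run:
```python
from h import *
go((512,-97,2),-119)
```

```text
pos [ 393.9 -307.1    3.1] yaw -118.63 F [0.51 0.54 0.03] t 3.85 gap 42.567300265844175 -> ([-0.8034, -0.01, 0.0036], np.float64(0.0032))
```

>>> carry_out:
  series:
    - {"travel":[0,0,0.0035],"turn":0,"hand":0.5}
    - {"travel":[0,0,0.007],"turn":0,"hand":0.5}
    - {"travel":[0,0,0.007],"turn":0,"hand":0.5}

```text
time: 4.15
tool_pos: [393.4, -306.6, 0.3]
tool_rot: [1.603, -2.702, -0.001]
ft_force: [0.5, 1.3, 0.1]
finger_gap: 42.5
grip_force: 0.0
```

>>> carry_out:
  series:
    - {"travel":[-0.02,0,0],"turn":0,"hand":0.5}
    - {"travel":[-0.04,0,0],"turn":0,"hand":0.5}
    - {"travel":[-0.06,0,0],"turn":0,"hand":0.5}
    - {"travel":[-0.08,0,0],"turn":0,"hand":0.5}
    - {"travel":[-0.1,0,0],"turn":0,"hand":0.5}

```text
time: 4.65
tool_pos: [408.2, -279.7, 0.4]
tool_rot: [-1.604, 2.701, 0.0]
ft_force: [0.0, 0.1, 0.2]
finger_gap: 42.1
grip_force: 0.0
```

Run:
```python
from h import *
go((512,-97,2),-119)
s=vision.snapshot('scene'); cv2.imwrite('pics/s2.png',cv2.resize(s['color'][130:330,180:440],None,fx=3,fy=3)[:,:,::-1])
```

```text
pos [ 4.082e+02 -2.797e+02  4.000e-01] yaw -118.61 F [0.03 0.13 0.15] t 4.65 gap 42.05616074899417 -> ([-0.7004, -0.0122, -0.0053], np.float64(0.0034))
```

View pics/s2.png

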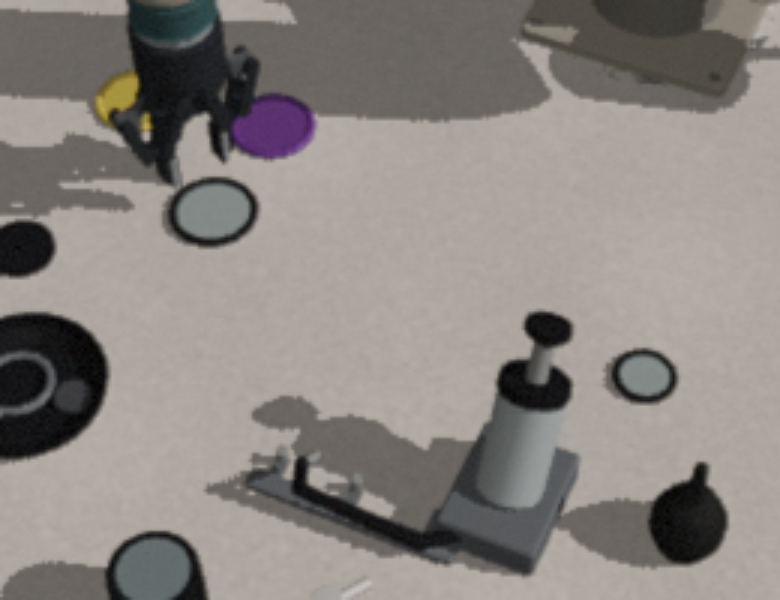

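The fingers are behind the filter's rim (crop 175,172 and 222,150), the filter has barely moved (213,211), and the path is clear. Pushing now.

>>> carry_out:
  series:
    - {"travel":[-0.015,0,0],"turn":0,"hand":0.5}
    - {"travel":[-0.03,0,0],"turn":0,"hand":0.5}
    - {"travel":[-0.05,0,0],"turn":0,"hand":0.5}
    - {"travel":[-0.075,0,0],"turn":0,"hand":0.5}
    - {"travel":[-0.1,0,0],"turn":0,"hand":0.5}
    - {"travel":[-0.125,0,0],"turn":0,"hand":0.5}
    - {"travel":[-0.15,0,0],"turn":0,"hand":0.5}
    - {"travel":[-0.175,0,0],"turn":0,"hand":0.5}
    - {"travel":[-0.2,0,0],"turn":0,"hand":0.5}
    - {"travel":[-0.225,0,0],"turn":0,"hand":0.5}
    - {"travel":[-0.25,0,0],"turn":0,"hand":0.5}
    - {"travel":[-0.275,0,0],"turn":0,"hand":0.5}

```text
time: 5.9
tool_pos: [447.7, -207.4, 0.4]
tool_rot: [1.603, -2.702, 0.0]
ft_force: [-0.0, 0.6, -0.1]
finger_gap: 42.6
grip_force: 0.0
```

Run:
```python
from h import *
go((512,-97,2),-119)
for n in('scene','top'):
    s=vision.snapshot(n); np.savez(n+'2.npz',**s)
    hsv=s['color'].astype(int)
    # largest bright-greenish glass: detect via hue vs table
    h=cv2.cvtColor(s['color'],cv2.COLOR_RGB2HSV); m=((h[...,0]>75)&(h[...,0]<110)&(h[...,1]>12)).astype(np.uint8)
    k,l,st,c=cv2.connectedComponentsWithStats(m)
    for i in range(1,k):
        if 150<st[i,4]<1500: print(n,c[i].round(1),st[i,2:5],ray(s,*c[i],8).round(1))
```

```text
pos [ 4.477e+02 -2.074e+02  4.000e-01] yaw -118.62 F [-0.05  0.55 -0.11] t 5.9 gap 42.61122216014856 -> ([-0.4256, -0.0119, -0.0053], np.float64(0.0033))
scene [509.   23.2] [ 54  50 902] [-663.4  171.2]
scene [404.9  38.5] [ 29  26 599] [-429.  -128.7]
scene [257.2  88.4] [ 28  29 584] [  12.3 -460.2]
scene [459.6 104.5] [ 32  36 710] [-171.7  135.3]
scene [107.9 115. ] [ 82  32 710] [ 307.1 -809.9]
scene [234.5 123.9] [ 14  25 154] [ 185.1 -443.1]
scene [256.1 157.5] [ 32  29 400] [ 281.6 -318.6]
scene [256.6 187.7] [ 42  50 449] [ 380.8 -263.2]
scene [ 68.  179.3] [ 29  22 412] [ 566.5 -745.5]
scene [ 15.8 190.8] [ 34  24 578] [ 658.1 -845.8]
scene [612.  210.6] [ 55  46 807] [ 72.7 606.3]
scene [230.4 320. ] [ 30  28 517] [ 757.5 -126.4]
scene [612.2 450.4] [ 38  37 918] [696.8 684.8]
top [348.5 127.6] [ 24  24 449] [ 808.3 -105.9]
top [  3.5 143.4] [ 11  26 180] [753.4 677.3]
top [632.7 147.4] [ 16  33 412] [ 775.6 -769.9]
top [611.4 204.2] [ 30  30 691] [ 639.6 -711. ]
top [632.  287.6] [ 22  49 495] [ 449.6 -745.6]
top [234.  288.8] [ 17  18 204] [433.5 144.8]
top [605.9 466.8] [ 26  24 165] [  66.5 -662.3]
```

```bash
cat >> h.py <<'E'
def proj(s,p):
    M=R.from_rotvec(s['attitude']).as_matrix(); c=M.T@(np.array(p,float)-s['position']); return s['cx']-s['fx']*c[0]/c[2], s['cy']+s['fy']*c[1]/c[2]
def findfilter(s,guess,rad=30):
    u,v=map(int,proj(s,(*guess,8))); b=s['color'][v-rad:v+rad,u-rad:u+rad].astype(int)
    m=((b[...,2]-b[...,0]>3)&(b[...,1]>60)).astype(np.uint8)
    k,l,st,c=cv2.connectedComponentsWithStats(m); i=1+np.argmax(st[1:,4]); return st[i,2:5],ray(s,*(c[i]+[u-rad,v-rad]),8).round(1)
E
python3 - <<'E'
from h import *
for n in('scene','top'):
    print(findfilter(dict(np.load(n+'.npz')),(422,-258)),findfilter(dict(np.load(n+'2.npz')),(470,-165)))
E
```

```text
(array([ 25,  19, 281], dtype=int32), array([ 423.8, -258. ])) (array([ 8, 11, 52], dtype=int32), array([ 413.7, -238. ]))
(array([ 29,  28, 604], dtype=int32), array([ 422.7, -258.6])) (array([1, 2, 2], dtype=int32), array([ 479.6, -211.7]))
```

Run:
```python
from h import *
s=dict(np.load('scene2.npz'));t=dict(np.load('top2.npz'))
a=cv2.resize(s['color'][140:320,180:420],(480,360));b=cv2.resize(t['color'][150:370,300:460],(300,412))[:360]
cv2.imwrite('pics/s3.png',np.hstack([a,b])[:,:,::-1])
```

```text
(no output)
```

View pics/s3.png

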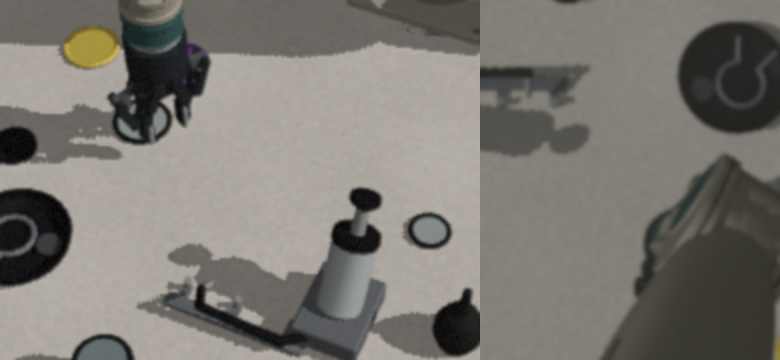

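The left picture shows that the filter hasn't moved (142,120 in the crop). At this opening the fingertips stand above the rim and went over it. I'll raise, back off, and go lower, feeling for the table.

>>> carry_out:
  series:
    - {"travel":[0,0,-0.05],"turn":0,"hand":0.5}
    - {"travel":[0.1,0,-0.06],"turn":0,"hand":0.5}
    - {"travel":[0.23,0,-0.06],"turn":0,"hand":0.5}
    - {"travel":[0.34,0,-0.06],"turn":0,"hand":0.5}
    - {"travel":[0.27,0,-0.06],"turn":0,"hand":0.5}
    - {"travel":[0.27,0,-0.04],"turn":0,"hand":0.5}
    - {"travel":[0.34,0,-0.04],"turn":0,"hand":0.5}
    - {"travel":[0.37,0,-0.02],"turn":0,"hand":0.5}
    - {"travel":[0.37,0,0],"turn":0,"hand":0.5}
    - {"travel":[0.37,0,0.005],"turn":0,"hand":0.5}
    - {"travel":[0.37,0,0.01],"turn":0,"hand":0.5}
    - {"travel":[0.37,0,0.01],"turn":0,"hand":0.5}

```text
time: 7.2
tool_pos: [394.2, -304.7, -3.0]
tool_rot: [1.604, -2.701, -0.001]
ft_force: [-0.8, -0.7, -0.2]
finger_gap: 43.0
grip_force: 0.0
```

>>> carry_out:
  series:
    - {"travel":[0,0,0.004],"turn":0,"hand":0.5}
    - {"travel":[0,0,0.007],"turn":0,"hand":0.5}
    - {"travel":[0,0,0.007],"turn":0,"hand":0.5}

```text
time: 7.5
tool_pos: [394.3, -305.3, -4.7]
tool_rot: [-1.604, 2.701, -0.0]
ft_force: [-1.4, -0.5, -0.9]
finger_gap: 42.8
grip_force: 0.0
```

>>> carry_out:
  series:
    - {"travel":[0,0,0.004],"turn":0,"hand":0.5}
    - {"travel":[0,0,0.004],"turn":0,"hand":0.5}

```text
time: 7.7
tool_pos: [394.2, -305.3, -5.9]
tool_rot: [1.603, -2.702, -0.0]
ft_force: [-1.1, 0.5, 0.4]
finger_gap: 42.3
grip_force: 0.0
```

>>> carry_out:
  series:
    - {"travel":[0,0,0.004],"turn":0,"hand":0.5}
    - {"travel":[0,0,0.004],"turn":0,"hand":0.5}

```text
time: 7.9
tool_pos: [394.1, -305.3, -7.2]
tool_rot: [1.603, -2.702, -0.0]
ft_force: [-0.5, -0.3, -0.6]
finger_gap: 42.8
grip_force: 0.0
```

>>> carry_out:
  series:
    - {"travel":[0,0,0.004],"turn":0,"hand":0.5}
    - {"travel":[0,0,0.004],"turn":0,"hand":0.5}

```text
time: 8.1
tool_pos: [394.1, -305.3, -8.4]
tool_rot: [1.603, -2.702, -0.0]
ft_force: [0.2, 0.2, -0.5]
finger_gap: 42.6
grip_force: 0.0
```

>>> carry_out:
  series:
    - {"travel":[-0.03,0,0],"turn":0,"hand":0.5}
    - {"travel":[-0.05,0,0],"turn":0,"hand":0.5}
    - {"travel":[-0.065,0,0],"turn":0,"hand":0.5}
    - {"travel":[-0.08,0,0],"turn":0,"hand":0.5}
    - {"travel":[-0.095,0,0],"turn":0,"hand":0.5}
    - {"travel":[-0.11,0,0],"turn":0,"hand":0.5}
    - {"travel":[-0.13,0,0],"turn":0,"hand":0.5}
    - {"travel":[-0.15,0,0],"turn":0,"hand":0.5}
    - {"travel":[-0.17,0,0],"turn":0,"hand":0.5}
    - {"travel":[-0.185,0,0],"turn":0,"hand":0.5}
    - {"travel":[-0.195,0,0],"turn":0,"hand":0.5}
    - {"travel":[-0.2,0,0],"turn":0,"hand":0.5}

```text
time: 9.3
tool_pos: [423.1, -252.4, -8.3]
tool_rot: [1.604, -2.701, 0.0]
ft_force: [-0.3, 0.1, -0.4]
finger_gap: 42.7
grip_force: 0.0
```

Run:
```python
from h import *
q,a,o=here();go((512,-97,-8),-119)
for n in ('scene','top'):
    s=vision.snapshot(n); np.savez(n+'3.npz',**s)
    for k in (44,50): 
        try: print(n,findfilter(s,q[:2]+k*np.array([.48,.877])))
        except Exception as e: print(n,e)
w=vision.snapshot('wrist'); np.savez('w3.npz',q=q,rot=o['tool_rot'],**w)
cv2.imwrite('pics/s4.png',np.hstack([cv2.resize(dict(np.load('scene3.npz'))['color'][140:320,180:420],(400,300)),cv2.resize(w['color'],(400,300))])[:,:,::-1])
```

```text
pos [ 423.1 -252.4   -8.3] yaw -118.61 F [-0.26  0.09 -0.42] t 9.3 gap 42.73692193119657 -> ([-0.5967, -0.012, -0.001], np.float64(0.0034))
scene (array([ 25,  18, 251], dtype=int32), array([ 423.6, -254.4]))
scene (array([ 25,  18, 251], dtype=int32), array([ 423.6, -254.4]))
top (array([ 8, 18, 81], dtype=int32), array([ 428. , -236.8]))
top (array([ 8, 18, 81], dtype=int32), array([ 428. , -236.8]))
```

View pics/s4.png

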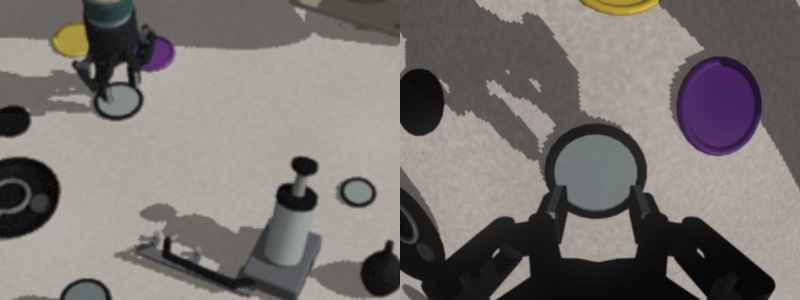

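The filter is still in place (118,100) and the tips are hovering over the glass in the wrist view (555,187 and 643,190). I'll check the tip heights with the wrist depth image.

Run:
```python
from h import *
w=dict(np.load('w3.npz')); z=w['range_z']
v,u=np.mgrid[0:480,0:640]; dx,dy=(u-w['cx'])/w['fx'],(v-w['cy'])/w['fy']; th=np.hypot(dx,dy); k=np.tan(th)/th
p=np.stack([dx*k*z,-dy*k*z,-z],-1); T=w['T_tool_cam']; pt=p@T[:3,:3].T+T[:3,3]
M=R.from_rotvec(w['rot']).as_matrix(); P=pt@M.T+w['q']
# half-scale pic: x-400 *1.6 , y*1.6
for n,(x,y) in dict(filt=(595,160),tipL=(553,195),tipL2=(550,210),tipL3=(558,186),tipR=(643,195),tipR3=(645,205),tbl=(595,230),purple=(718,105)).items():
    i=(int(y*1.6),int((x-400)*1.6)); print(n,'z',z[i],'tool',pt[i].round(1),'world',P[i].round(1))
m=(np.abs(pt[...,1])<50)&(np.abs(pt[...,1])>15)&(np.abs(pt[...,0])<25)&(P[...,2]>12)
print('lowest finger pts', np.sort(P[m][:,2])[[0,20,100]])
```

```text
filt z 172.72409 tool [ 19.5  -2.2 -13.4] world [ 415.8 -270.6    5.1]
tipL z 137.2285 tool [ 11.  -27.6 -53.3] world [ 442.1 -275.3   45. ]
tipL2 z 120.49837 tool [ 11.2 -25.9 -70.8] world [ 440.5 -274.6   62.5]
tipL3 z 150.13101 tool [ 10.9 -26.7 -39.8] world [ 441.3 -274.7   31.5]
tipR z 137.31018 tool [ 11.   26.9 -53.2] world [ 394.2 -249.2   44.9]
tipR3 z 126.17314 tool [ 10.8  26.3 -65. ] world [ 394.8 -249.3   56.7]
tbl z 197.27626 tool [-47.9  -2.7  -9. ] world [ 448.4 -211.6    0.7]
purple z 159.87483 tool [ 63.4  91.8 -13. ] world [ 312.2 -264.1    4.7]
lowest finger pts [26.03932724 28.51172354 30.81662094]
```

Run:
```python
from h import *
w=dict(np.load('w3.npz')); z=w['range_z']
for col in (246,250,254):
  print(col,[(v,int(z[v,col]),w['color'][v,col].sum()//3) for v in range(270,340,5)])
for col in (384,388,392):
  print(col,[(v,int(z[v,col]),w['color'][v,col].sum()//3) for v in range(270,340,5)])
```

```text
246 [(270, 174, np.uint64(52)), (275, 175, np.uint64(64)), (280, 175, np.uint64(53)), (285, 175, np.uint64(41)), (290, 176, np.uint64(34)), (295, 177, np.uint64(33)), (300, 177, np.uint64(35)), (305, 143, np.uint64(45)), (310, 136, np.uint64(51)), (315, 134, np.uint64(52)), (320, 131, np.uint64(50)), (325, 126, np.uint64(50)), (330, 123, np.uint64(49)), (335, 121, np.uint64(50))]
250 [(270, 175, np.uint64(119)), (275, 177, np.uint64(118)), (280, 176, np.uint64(118)), (285, 177, np.uint64(117)), (290, 178, np.uint64(108)), (295, 180, np.uint64(74)), (300, 146, np.uint64(52)), (305, 142, np.uint64(51)), (310, 138, np.uint64(52)), (315, 134, np.uint64(50)), (320, 130, np.uint64(52)), (325, 128, np.uint64(50)), (330, 124, np.uint64(39)), (335, 120, np.uint64(28))]
254 [(270, 174, np.uint64(119)), (275, 175, np.uint64(120)), (280, 176, np.uint64(117)), (285, 177, np.uint64(119)), (290, 178, np.uint64(117)), (295, 179, np.uint64(109)), (300, 144, np.uint64(51)), (305, 142, np.uint64(51)), (310, 139, np.uint64(51)), (315, 135, np.uint64(46)), (320, 131, np.uint64(33)), (325, 127, np.uint64(
[... 511 characters left out ...]
, np.uint64(36)), (285, 173, np.uint64(37)), (290, 174, np.uint64(38)), (295, 176, np.uint64(38)), (300, 177, np.uint64(40)), (305, 179, np.uint64(89)), (310, 137, np.uint64(50)), (315, 135, np.uint64(51)), (320, 131, np.uint64(51)), (325, 127, np.uint64(50)), (330, 124, np.uint64(51)), (335, 121, np.uint64(49))]
392 [(270, 172, np.uint64(38)), (275, 173, np.uint64(37)), (280, 174, np.uint64(37)), (285, 174, np.uint64(37)), (290, 177, np.uint64(65)), (295, 184, np.uint64(121)), (300, 184, np.uint64(155)), (305, 186, np.uint64(163)), (310, 146, np.uint64(34)), (315, 142, np.uint64(41)), (320, 130, np.uint64(50)), (325, 127, np.uint64(51)), (330, 124, np.uint64(50)), (335, 121, np.uint64(50))]
```

The fingertips really stand about 35 mm behind the TCP at this opening. I'll back off and feel down for the table.

>>> carry_out:
  series:
    - {"travel":[0.1,0,0],"turn":0,"hand":0.5}
    - {"travel":[0.2,0,0],"turn":0,"hand":0.5}
    - {"travel":[0.21,0,0.02],"turn":0,"hand":0.5}
    - {"travel":[0.21,0,0.035],"turn":0,"hand":0.5}
    - {"travel":[0.21,0,0.035],"turn":0,"hand":0.5}

```text
time: 9.95
tool_pos: [392.0, -306.8, -19.8]
tool_rot: [1.603, -2.702, -0.004]
ft_force: [0.2, 0.3, -0.0]
finger_gap: 42.5
grip_force: 0.0
```

>>> carry_out:
  series:
    - {"travel":[0,0,0.007],"turn":0,"hand":0.5}
    - {"travel":[0,0,0.007],"turn":0,"hand":0.5}

```text
time: 10.15
tool_pos: [392.8, -307.1, -21.2]
tool_rot: [1.605, -2.701, -0.001]
ft_force: [-0.7, -0.2, -0.2]
finger_gap: 42.9
grip_force: 0.0
```

```bash
cat >> h.py <<'E'
def tips():
    q,a,o=here(); w=vision.snapshot('wrist'); z=w['range_z']
    v,u=np.mgrid[0:480,0:640]; dx,dy=(u-w['cx'])/w['fx'],(v-w['cy'])/w['fy']; th=np.hypot(dx,dy); k=np.tan(th)/th
    T=w['T_tool_cam']; pt=np.stack([dx*k*z,-dy*k*z,-z],-1)@T[:3,:3].T+T[:3,3]
    P=pt@R.from_rotvec(o['tool_rot']).as_matrix().T+q; return pt,P,w
E
python3 - <<'E'
from h import *
go((400,-300,0)); pt,P,w=tips()
for s in(-1,1):
    m=(pt[...,1]*s>15)&(pt[...,1]*s<40)&(np.abs(pt[...,0]-11)<2.5)&(pt[...,2]>-90); x=pt[m]; print(len(x),'tool z',np.sort(x[:,2])[-10:].round(1))
    m2=m&(pt[...,2]>-60); print(pt[m2].mean(0) if m2.any() else '')
E
```

```text
pos [ 392.8 -307.1  -21.2] yaw -118.56 F [-0.65 -0.23 -0.19] t 10.15 gap 42.88199417796847 -> ([-0.0321, -0.0097, -0.0708], 0)
2433 tool z [-20.  -20.  -19.9 -19.9 -19.8 -19.5 -19.5 -19.4 -19.4 -19.4]
[ 11.04374366 -25.88362729 -35.25582534]
2438 tool z [-19.9 -19.9 -19.8 -19.8 -19.7 -19.7 -19.7 -19.5 -19.4 -19.4]
[ 11.03407993  25.83201656 -34.75499423]
```

Run:
```python
from h import *
pt,P,w=tips()
for s in(-1,1):
    m=(pt[...,1]*s>15)&(pt[...,1]*s<45)&(np.abs(pt[...,0]-11)<2.5)&(pt[...,2]>-90); print(np.histogram(pt[m][:,2],np.arange(-60,-14,2)))
```

```text
(array([ 49,  66,  48,  46,  51,  45,  48,  45,  41,  45,  16,   4,   0,
         0,   0,   0,   0,   0,  26, 575,  34,   0]), array([-60, -58, -56, -54, -52, -50, -48, -46, -44, -42, -40, -38, -36,
       -34, -32, -30, -28, -26, -24, -22, -20, -18, -16]))
(array([ 55,  49,  49,  50,  46,  38,  43,  41,  45,  35,  16,   3,   0,
         0,   0,   0,   0,   0,  24, 580,  33,   0]), array([-60, -58, -56, -54, -52, -50, -48, -46, -44, -42, -40, -38, -36,
       -34, -32, -30, -28, -26, -24, -22, -20, -18, -16]))
```

>>> carry_out:
  series:
    - {"travel":[0,0,0.02],"turn":0,"hand":0.5}
    - {"travel":[0,0,0.033],"turn":0,"hand":0.5}
    - {"travel":[0,0,0.033],"turn":0,"hand":0.5}

```text
time: 10.55
tool_pos: [392.2, -307.3, -31.6]
tool_rot: [1.603, -2.701, -0.003]
ft_force: [0.1, 0.5, 0.5]
finger_gap: 42.8
grip_force: 0.0
```

>>> carry_out:
  series:
    - {"travel":[0,0,0.005],"turn":0,"hand":0.5}
    - {"travel":[0,0,0.01],"turn":0,"hand":0.5}
    - {"travel":[0,0,0.01],"turn":0,"hand":0.5}

```text
time: 10.85
tool_pos: [392.7, -307.9, -34.0]
tool_rot: [1.603, -2.702, -0.0]
ft_force: [0.3, 0.4, 0.7]
finger_gap: 42.8
grip_force: 0.0
```

>>> carry_out:
  series:
    - {"travel":[-0.02,0,0],"turn":0,"hand":0.5}
    - {"travel":[-0.035,0,0],"turn":0,"hand":0.5}
    - {"travel":[-0.045,0,0],"turn":0,"hand":0.5}
    - {"travel":[-0.055,0,0],"turn":0,"hand":0.5}
    - {"travel":[-0.065,0,0],"turn":0,"hand":0.5}
    - {"travel":[-0.08,0,0],"turn":0,"hand":0.5}
    - {"travel":[-0.095,0,0],"turn":0,"hand":0.5}
    - {"travel":[-0.11,0,0],"turn":0,"hand":0.5}
    - {"travel":[-0.12,0,0],"turn":0,"hand":0.5}
    - {"travel":[-0.13,0,0],"turn":0,"hand":0.5}

```text
time: 11.85
tool_pos: [411.6, -273.6, -33.8]
tool_rot: [1.603, -2.701, 0.0]
ft_force: [0.3, -0.7, 0.6]
finger_gap: 42.5
grip_force: 0.3
```

Run:
```python
from h import *
q,a,o=here();go((514,-93.6,-34))
s=vision.snapshot('scene'); print(findfilter(s,q[:2]+44*np.array([.48,.877])))
```

```text
pos [ 411.6 -273.6  -33.8] yaw -118.62 F [ 0.26 -0.69  0.56] t 11.85 gap 42.54947988714941 -> ([-0.6901, -0.0122, 0.0008], 0)
(array([ 25,  19, 297], dtype=int32), array([ 435.8, -232.2]))
```

>>> carry_out:
  series:
    - {"travel":[-0.02,0,0],"turn":0,"hand":0.5}
    - {"travel":[-0.05,0,0],"turn":0,"hand":0.5}
    - {"travel":[-0.085,0,0],"turn":0,"hand":0.5}
    - {"travel":[-0.12,0,0],"turn":0,"hand":0.5}
    - {"travel":[-0.155,0,0],"turn":0,"hand":0.5}
    - {"travel":[-0.19,0,0],"turn":0,"hand":0.5}
    - {"travel":[-0.225,0,0],"turn":0,"hand":0.5}
    - {"travel":[-0.26,0,0],"turn":0,"hand":0.5}
    - {"travel":[-0.295,0,0],"turn":0,"hand":0.5}
    - {"travel":[-0.33,0,0],"turn":0,"hand":0.5}
    - {"travel":[-0.355,0,0],"turn":0,"hand":0.5}
    - {"travel":[-0.37,-0.01,0],"turn":0,"hand":0.5}

```text
time: 13.1
tool_pos: [467.0, -176.8, -33.9]
tool_rot: [1.604, -2.701, -0.001]
ft_force: [-1.0, -0.7, -0.1]
finger_gap: 42.9
grip_force: 0.4
```

>>> carry_out:
  series:
    - {"travel":[-0.02,0,0],"turn":0,"hand":0.5}
    - {"travel":[-0.05,0,0],"turn":0,"hand":0.5}
    - {"travel":[-0.085,0,0],"turn":0,"hand":0.5}
    - {"travel":[-0.12,0,0],"turn":0,"hand":0.5}
    - {"travel":[-0.155,0,0],"turn":0,"hand":0.5}
    - {"travel":[-0.19,0,0],"turn":0,"hand":0.5}
    - {"travel":[-0.22,0,0],"turn":0,"hand":0.5}
    - {"travel":[-0.25,0,0],"turn":0,"hand":0.5}
    - {"travel":[-0.275,0,0],"turn":0,"hand":0.5}
    - {"travel":[-0.29,0,0],"turn":0,"hand":0.5}
    - {"travel":[-0.3,0,0],"turn":0,"hand":0.5}
    - {"travel":[-0.3,0,0],"turn":0,"hand":0.5}

```text
time: 14.3
tool_pos: [510.6, -98.5, -33.8]
tool_rot: [-1.604, 2.701, 0.0]
ft_force: [0.2, 0.1, 0.5]
finger_gap: 42.8
grip_force: 0.0
```

Run:
```python
from h import *
q,a,o=here();go((470,-56,20),180)
for n in('scene','top'):
  try: s=vision.snapshot(n); print(findfilter(s,q[:2]+46*np.array([.48,.877])))
  except Exception as e: print(e)
```

```text
pos [510.6 -98.5 -33.8] yaw -118.61 F [0.2  0.15 0.46] t 14.3 gap 42.84055705493569 -> ([-0.0595, 0.1866, -0.1793], np.float64(0.5358))
(array([ 27,  22, 362], dtype=int32), array([534.4, -58.6]))
(array([ 19,  26, 320], dtype=int32), array([537.2, -47.4]))
```

>>> carry_out:
  series:
    - {"travel":[0.07,0,0],"turn":0,"hand":0.5}
    - {"travel":[0.09,0,-0.12],"turn":0,"hand":0.5}
    - {"travel":[0,0.1,-0.25],"turn":0.15,"hand":0.5}
    - {"travel":[-0.06,0.18,-0.25],"turn":0.53,"hand":0.5}
    - {"travel":[-0.06,0.18,-0.25],"turn":0.53,"hand":0.5}
    - {"travel":[-0.06,0.18,-0.25],"turn":0.53,"hand":0.5}
    - {"travel":[-0.06,0.18,-0.25],"turn":0.53,"hand":0.5}
    - {"travel":[-0.06,0.18,-0.25],"turn":0.53,"hand":0.5}
    - {"travel":[-0.06,0.18,-0.25],"turn":0.53,"hand":0.5}
    - {"travel":[-0.06,0.18,-0.25],"turn":0.53,"hand":0.5}
    - {"travel":[-0.06,0.18,-0.25],"turn":0.53,"hand":0.5}

```text
time: 15.5
tool_pos: [471.5, -57.3, 41.2]
tool_rot: [0.021, -3.141, -0.0]
ft_force: [-0.2, 0.3, -0.5]
finger_gap: 42.8
grip_force: 0.0
```

Run:
```python
from h import *
go((470,-56,-34),180)
for n in('scene','top'):
  try: s=vision.snapshot(n); np.savez(n+'4.npz',**s); print(findfilter(s,(533,-58)))
  except Exception as e: print(e)
q,a,o=here(); w=vision.snapshot('wrist'); np.savez('w4.npz',q=q,rot=o['tool_rot'],**w)
b=cv2.resize(s['color'][165:260,225:375],None,fx=2.6,fy=2.6,interpolation=cv2.INTER_CUBIC)
s=dict(np.load('scene4.npz')); c=cv2.resize(s['color'][225:325,255:385],None,fx=3,fy=3,interpolation=cv2.INTER_CUBIC)
im=np.zeros((600,800,3),np.uint8); im[:b.shape[0],:b.shape[1]]=b; im[:300,400:790]=c; im[300:600,200:600]=cv2.resize(w['color'],(400,300))
cv2.imwrite('pics/s5.png',im[:,:,::-1])
```

```text
pos [471.5 -57.3  41.2] yaw -179.22 F [-0.16  0.3  -0.46] t 15.5 gap 42.78525098792301 -> ([0.0049, 0.0043, 0.2507], np.float64(0.0068))
(array([ 27,  22, 380], dtype=int32), array([534.9, -58.3]))
attempt to get argmax of an empty sequence
```

View pics/s5.png

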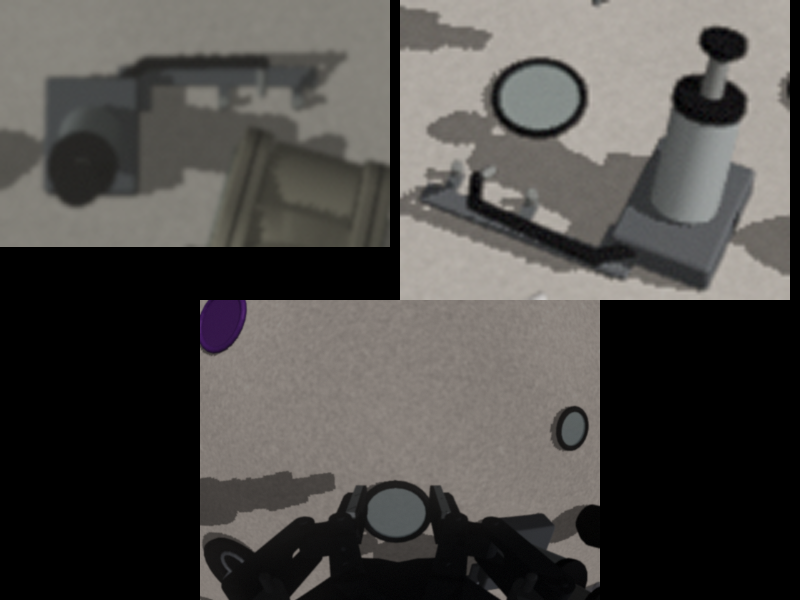

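The scene crop shows the filter lying free in front of the seat (540,97) with the posts at (457,165) and (531,195). I'll lower the fingers and push along +x.

>>> carry_out:
  series:
    - {"travel":[0.005,0.011,0.1],"turn":0.007,"hand":0.5}
    - {"travel":[0.005,0.011,0.2],"turn":0.007,"hand":0.5}
    - {"travel":[0.005,0.011,0.24],"turn":0.007,"hand":0.5}
    - {"travel":[0.005,0.011,0.25],"turn":0.007,"hand":0.5}
    - {"travel":[0.005,0.011,0.25],"turn":0.007,"hand":0.5}

```text
time: 16.15
tool_pos: [470.2, -53.9, -33.7]
tool_rot: [-0.004, -3.141, -0.0]
ft_force: [-0.0, -0.2, 0.5]
finger_gap: 42.8
grip_force: 0.0
```

>>> carry_out:
  series:
    - {"travel":[-0.03,0,0],"turn":0,"hand":0.5}
    - {"travel":[-0.05,0,0],"turn":0,"hand":0.5}
    - {"travel":[-0.065,0,0],"turn":0,"hand":0.5}
    - {"travel":[-0.08,0,0],"turn":0,"hand":0.5}
    - {"travel":[-0.1,0,0],"turn":0,"hand":0.5}
    - {"travel":[-0.12,0,0],"turn":0,"hand":0.5}
    - {"travel":[-0.14,0,0],"turn":0,"hand":0.5}
    - {"travel":[-0.16,0,0],"turn":0,"hand":0.5}
    - {"travel":[-0.18,0,0],"turn":0,"hand":0.5}
    - {"travel":[-0.195,0,0],"turn":0,"hand":0.5}
    - {"travel":[-0.205,0,0],"turn":0,"hand":0.5}
    - {"travel":[-0.21,0,0],"turn":0,"hand":0.5}

```text
time: 17.35
tool_pos: [533.5, -54.0, -33.8]
tool_rot: [0.004, 3.141, -0.0]
ft_force: [-0.8, -0.4, 0.6]
finger_gap: 42.8
grip_force: 0.5
```

Run:
```python
from h import *
q,a,o=here();go((540,-55,-34),180)
s=vision.snapshot('scene'); np.savez('scene5.npz',**s); print(findfilter(s,q[:2]+[46,0]))
```

```text
pos [533.5 -54.  -33.8] yaw 179.84 F [-0.76 -0.35  0.56] t 17.35 gap 42.75392921238993 -> ([-0.0217, -0.0032, 0.0007], np.float64(-0.0014))
(array([ 28,  23, 414], dtype=int32), array([580.2, -53.2]))
```

>>> carry_out:
  series:
    - {"travel":[0.03,0,0],"turn":0,"hand":0.5}
    - {"travel":[0.06,0,-0.1],"turn":0,"hand":0.2}
    - {"travel":[0.06,0.007,-0.1],"turn":0,"hand":0}
    - {"travel":[0.06,0.007,-0.1],"turn":0,"hand":0}
    - {"travel":[0.06,0.007,-0.1],"turn":0,"hand":0}
    - {"travel":[0.06,0.007,-0.1],"turn":0,"hand":0}
    - {"travel":[0.06,0.007,-0.1],"turn":0,"hand":0}

```text
time: 18.1
tool_pos: [514.6, -51.8, -4.5]
tool_rot: [-0.004, -3.14, -0.0]
ft_force: [-0.2, -0.2, -0.2]
finger_gap: -0.3
grip_force: 0.0
```

Run:
```python
from h import *
go((515,-53,-34),180); pt,P,w=tips()
m=(np.abs(pt[...,1])<16)&(np.abs(pt[...,0]-11)<2.5)&(pt[...,2]>-70); print(np.histogram(pt[m][:,2],np.arange(-60,40,2)))
m&=pt[...,2]<-15; m2=m&(pt[...,2]>-40); print(pt[m2].min(0),pt[m2].max(0))
```

```text
pos [514.6 -51.8  -4.5] yaw 179.84 F [-0.23 -0.22 -0.24] t 18.1 gap -0.25848422856035236 -> ([-0.0014, -0.0041, 0.0984], np.float64(-0.0014))
(array([110,  84,  80,  86,  88, 100,  72,  71,  67,  63,  60,  58,   3,
         0,   0,   0,   0,   0,   0,   0,   0,   0,   0,   0,   0,   0,
         1, 405, 201,   0,   0,   0,   0,   0,   0,   0,   0,   0,   0,
         0,   0,   0,   0,   0,   0,   0,   0,   0,   0]), array([-60, -58, -56, -54, -52, -50, -48, -46, -44, -42, -40, -38, -36,
       -34, -32, -30, -28, -26, -24, -22, -20, -18, -16, -14, -12, -10,
        -8,  -6,  -4,  -2,   0,   2,   4,   6,   8,  10,  12,  14,  16,
        18,  20,  22,  24,  26,  28,  30,  32,  34,  36,  38]))
[ 10.08144455  -6.67237473 -39.99187485] [ 11.63041744   6.42181032 -35.70082579]
```

>>> carry_out:
  series:
    - {"travel":[0,-0.004,0.05],"turn":0,"hand":0}
    - {"travel":[0,-0.004,0.085],"turn":0,"hand":0}
    - {"travel":[0,-0.004,0.092],"turn":0,"hand":0}
    - {"travel":[0,-0.004,0.092],"turn":0,"hand":0}

```text
time: 18.55
tool_pos: [514.2, -52.8, -32.2]
tool_rot: [-0.004, -3.14, -0.001]
ft_force: [0.9, -1.1, -0.3]
finger_gap: -0.1
grip_force: 0.0
```

>>> carry_out:
  series:
    - {"travel":[-0.015,0,0],"turn":0,"hand":0}
    - {"travel":[-0.03,0,0],"turn":0,"hand":0}
    - {"travel":[-0.04,0,0],"turn":0,"hand":0}
    - {"travel":[-0.05,0,0],"turn":0,"hand":0}
    - {"travel":[-0.06,0,0],"turn":0,"hand":0}
    - {"travel":[-0.067,0,0],"turn":0,"hand":0}
    - {"travel":[-0.074,0,0],"turn":0,"hand":0}
    - {"travel":[-0.08,0,0],"turn":0,"hand":0}
    - {"travel":[-0.08,0,0],"turn":0,"hand":0}

```text
time: 19.45
tool_pos: [539.6, -53.1, -31.4]
tool_rot: [0.004, 3.141, -0.0]
ft_force: [0.1, 0.1, -0.4]
finger_gap: 0.0
grip_force: 0.0
```

Run:
```python
from h import *
q,a,o=here();go((543,-53,-34),180)
s=vision.snapshot('scene'); np.savez('scene6.npz',**s); print(findfilter(s,q[:2]+[51,0]))
```

```text
pos [539.6 -53.1 -31.4] yaw 179.84 F [ 0.12  0.09 -0.44] t 19.45 gap 0.015413143130234699 -> ([-0.0114, 0.0005, 0.0088], np.float64(-0.0014))
(array([ 28,  23, 390], dtype=int32), array([591.9, -52. ]))
```

Close to the posts; now small steps by feel.

>>> carry_out:
  series:
    - {"travel":[-0.003,0,0],"turn":0,"hand":0}
    - {"travel":[-0.006,0,0],"turn":0,"hand":0}
    - {"travel":[-0.006,0,0],"turn":0,"hand":0}

```text
time: 19.8
tool_pos: [541.0, -53.1, -31.4]
tool_rot: [0.004, 3.142, -0.0]
ft_force: [-0.4, -0.1, -0.2]
finger_gap: -0.0
grip_force: 0.2
```

>>> carry_out:
  series:
    - {"travel":[-0.003,0,0],"turn":0,"hand":0}
    - {"travel":[-0.006,0,0],"turn":0,"hand":0}
    - {"travel":[-0.006,0,0],"turn":0,"hand":0}

```text
time: 20.1
tool_pos: [542.3, -53.1, -31.5]
tool_rot: [-0.004, -3.141, -0.0]
ft_force: [-2.5, -0.1, 1.2]
finger_gap: -0.1
grip_force: 0.8
```

>>> carry_out:
  series:
    - {"travel":[-0.003,0,0],"turn":0,"hand":0}
    - {"travel":[-0.003,0,0],"turn":0,"hand":0}

```text
time: 20.3
tool_pos: [542.4, -53.0, -31.6]
tool_rot: [-0.004, -3.139, -0.0]
ft_force: [-4.1, -0.1, 3.3]
finger_gap: 0.4
grip_force: 2.0
```

>>> carry_out:
  series:
    - {"travel":[-0.003,0,0],"turn":0,"hand":0}
    - {"travel":[-0.003,0,0],"turn":0,"hand":0}

```text
time: 20.5
tool_pos: [542.5, -53.0, -31.7]
tool_rot: [-0.005, -3.138, -0.0]
ft_force: [-5.4, 0.5, 3.7]
finger_gap: 0.5
grip_force: 2.9
```

Run:
```python
from h import *
q,a,o=here();go((500,-53,-20),180)
s=vision.snapshot('scene'); np.savez('scene7.npz',**s); print(findfilter(s,q[:2]+[51,0]))
```

```text
pos [542.5 -53.  -31.7] yaw 179.84 F [-5.36  0.55  3.68] t 20.5 gap 0.5124737288368745 -> ([0.1416, -0.0005, -0.0392], np.float64(-0.0014))
(array([ 27,  24, 379], dtype=int32), array([594. , -51.9]))
```

Filter seated: 5 N of x force, almost none sideways, and it reads (594,−52) against the seat estimate of (593.6,−51). Letting go, then moving to above the plunger.

>>> carry_out:
  series:
    - {"travel":[0.01,0,0],"turn":0,"hand":0}
    - {"travel":[0.04,0,0],"turn":0,"hand":0}
    - {"travel":[0.1,0,-0.05],"turn":0,"hand":0}
    - {"travel":[0.1,0,-0.2],"turn":0,"hand":0}
    - {"travel":[0.1,0,-0.35],"turn":0,"hand":0}
    - {"travel":[0.1,0,-0.5],"turn":0,"hand":0}
    - {"travel":[0.1,0,-0.602],"turn":0,"hand":0}
    - {"travel":[0.068,0.15,-0.602],"turn":0,"hand":0}
    - {"travel":[0.068,0.3,-0.602],"turn":0,"hand":0}
    - {"travel":[0.068,0.44,-0.602],"turn":0,"hand":0}
    - {"travel":[0.068,0.483,-0.602],"turn":0,"hand":0}
    - {"travel":[0.068,0.483,-0.602],"turn":0,"hand":0}

```text
time: 21.75
tool_pos: [524.6, 93.2, 149.3]
tool_rot: [-0.001, 3.14, 0.0]
ft_force: [0.8, -0.6, 0.0]
finger_gap: 0.2
grip_force: 0.0
```

Run:
```python
from h import *
go((522,92,130),180)
s=vision.snapshot('scene'); np.savez('scene8.npz',**s); print(findfilter(s,[593,-53]))
t=vision.snapshot('top')
try: print(findfilter(t,[593,-53]))
except Exception as e: print(e)
pt,P,w=tips()
m=(P[...,2]>150)&(P[...,2]<172)&(np.hypot(P[...,0]-533,P[...,1]-92)<35); x=P[m]; print('head(wrist)',len(x),x.min(0).round(1),x.max(0).round(1))
# plane points: deviation from expected head plane
n=np.array([-np.sin(np.radians(25)),0,np.cos(np.radians(25))])
for c in ([533,92,163],): 
    d=(P-c)@n; m=(np.abs(d)<4)&(np.linalg.norm(P-c,axis=-1)<26); x=P[m]; print(len(x),x.min(0).round(1),x.max(0).round(1),x.mean(0).round(1),np.median(d[m]).round(2))
Q=cloud(s); d=(Q-[533,92,163])@n; m=(np.abs(d)<5)&(np.linalg.norm(Q-[533,92,163],axis=-1)<28); x=Q[m]; print('scene',len(x),x.min(0).round(1),x.max(0).round(1),x.mean(0).round(1),np.median(d[m]).round(2))
```

```text
pos [524.6  93.2 149.3] yaw -179.98 F [ 0.81 -0.57  0.05] t 21.75 gap 0.1689035721363633 -> ([0.0087, -0.0041, 0.0644], np.float64(0.0002))
(array([ 28,  23, 368], dtype=int32), array([594.8, -51.6]))
(array([ 28,  27, 559], dtype=int32), array([595.3, -53.8]))
head(wrist) 1885 [513.4  73.4 154. ] [534.5 108.5 166.8]
1884 [513.4  73.4 154. ] [534.5 108.5 165.9] [522.5  90.8 159.8] 1.56
scene 132 [514.6  75.6 153.9] [550.3 109.6 171.9] [534.5  93.  163.5] 0.24
```

>>> carry_out:
  series:
    - {"travel":[0.03,-0.006,0.02],"turn":0,"hand":0}
    - {"travel":[0.03,-0.006,0.038],"turn":0,"hand":0}
    - {"travel":[0.03,-0.006,0.038],"turn":0,"hand":0}
    - {"travel":[0.03,-0.006,0.038],"turn":0,"hand":0}

```text
time: 22.3
tool_pos: [515.2, 89.5, 137.4]
tool_rot: [-0.006, -3.141, 0.0]
ft_force: [1.0, -0.2, -1.3]
finger_gap: -0.3
grip_force: 0.0
```

>>> carry_out:
  series:
    - {"travel":[-0.0056,0,0.0121],"turn":0,"hand":0}
    - {"travel":[-0.0113,0,0.0242],"turn":0,"hand":0}
    - {"travel":[-0.0113,0,0.0242],"turn":0,"hand":0}

```text
time: 22.6
tool_pos: [518.8, 90.0, 129.9]
tool_rot: [-0.004, -3.141, 0.0]
ft_force: [0.1, 0.4, -0.1]
finger_gap: 0.3
grip_force: 0.0
```

>>> carry_out:
  series:
    - {"travel":[-0.0028,0,0.006],"turn":0,"hand":0}
    - {"travel":[-0.0028,0,0.006],"turn":0,"hand":0}

```text
time: 22.8
tool_pos: [519.9, 90.1, 128.8]
tool_rot: [0.004, 3.142, -0.0]
ft_force: [-0.8, 0.4, 1.0]
finger_gap: -0.0
grip_force: 0.1
```

>>> carry_out:
  series:
    - {"travel":[-0.0028,0,0.006],"turn":0,"hand":0}
    - {"travel":[-0.0028,0,0.006],"turn":0,"hand":0}

```text
time: 23.0
tool_pos: [520.6, 90.1, 127.2]
tool_rot: [0.004, 3.141, 0.0]
ft_force: [-1.2, 0.1, 2.3]
finger_gap: 0.3
grip_force: 1.6
```

>>> carry_out:
  series:
    - {"travel":[-0.0028,0,0.006],"turn":0,"hand":0}
    - {"travel":[-0.0056,0,0.0121],"turn":0,"hand":0}
    - {"travel":[-0.0056,0,0.0121],"turn":0,"hand":0}

```text
time: 23.3
tool_pos: [522.4, 90.1, 123.3]
tool_rot: [0.004, 3.141, 0.0]
ft_force: [-2.7, -0.3, 3.6]
finger_gap: 0.1
grip_force: 2.1
```

>>> carry_out:
  series:
    - {"travel":[-0.0028,0,0.006],"turn":0,"hand":0}
    - {"travel":[-0.0056,0,0.0121],"turn":0,"hand":0}
    - {"travel":[-0.0056,0,0.0121],"turn":0,"hand":0}

```text
time: 23.6
tool_pos: [524.1, 90.1, 119.6]
tool_rot: [0.004, 3.141, 0.0]
ft_force: [-1.4, 1.0, 5.6]
finger_gap: -0.0
grip_force: 2.6
```

>>> carry_out:
  series:
    - {"travel":[-0.0014,0,0.003],"turn":0,"hand":0}
    - {"travel":[-0.0014,0,0.003],"turn":0,"hand":0}

```text
time: 23.8
tool_pos: [524.5, 90.1, 118.9]
tool_rot: [0.004, 3.141, 0.0]
ft_force: [-1.0, -0.6, 4.9]
finger_gap: -0.1
grip_force: 2.7
```

>>> carry_out:
  series:
    - {"travel":[-0.0014,0,0.003],"turn":0,"hand":0}
    - {"travel":[-0.0014,0,0.003],"turn":0,"hand":0}

```text
time: 24.0
tool_pos: [524.9, 90.1, 118.0]
tool_rot: [0.004, 3.141, 0.0]
ft_force: [-1.8, 0.2, 5.0]
finger_gap: 0.1
grip_force: 2.8
```

>>> carry_out:
  series:
    - {"travel":[-0.0014,0,0.003],"turn":0,"hand":0}
    - {"travel":[-0.0014,0,0.003],"turn":0,"hand":0}

```text
time: 24.2
tool_pos: [525.3, 90.1, 117.2]
tool_rot: [0.004, 3.141, 0.0]
ft_force: [-1.3, 0.3, 5.1]
finger_gap: 0.2
grip_force: 2.9
```

>>> carry_out:
  series:
    - {"travel":[-0.0014,0,0.003],"turn":0,"hand":0}
    - {"travel":[-0.0014,0,0.003],"turn":0,"hand":0}

```text
time: 24.4
tool_pos: [525.7, 90.1, 116.3]
tool_rot: [0.004, 3.141, 0.0]
ft_force: [-2.2, -0.4, 5.4]
finger_gap: 0.3
grip_force: 3.0
```

>>> carry_out:
  series:
    - {"travel":[-0.0014,0,0.003],"turn":0,"hand":0}
    - {"travel":[-0.0014,0,0.003],"turn":0,"hand":0}

```text
time: 24.6
tool_pos: [526.1, 90.1, 115.4]
tool_rot: [0.004, 3.141, 0.0]
ft_force: [-2.5, 1.2, 5.6]
finger_gap: -0.2
grip_force: 3.1
```

>>> carry_out:
  series:
    - {"travel":[-0.0014,0,0.003],"turn":0,"hand":0}
    - {"travel":[-0.0014,0,0.003],"turn":0,"hand":0}

```text
time: 24.8
tool_pos: [526.5, 90.1, 114.5]
tool_rot: [0.004, 3.141, 0.0]
ft_force: [-2.7, 0.6, 5.7]
finger_gap: -0.2
grip_force: 3.2
```

>>> carry_out:
  series:
    - {"travel":[-0.0014,0,0.003],"turn":0,"hand":0}
    - {"travel":[-0.0014,0,0.003],"turn":0,"hand":0}

```text
time: 25.0
tool_pos: [526.9, 90.2, 113.7]
tool_rot: [0.004, 3.142, 0.0]
ft_force: [-2.0, 0.3, 6.9]
finger_gap: 0.2
grip_force: 3.3
```

>>> carry_out:
  series:
    - {"travel":[-0.0014,0,0.003],"turn":0,"hand":0}
    - {"travel":[-0.0014,0,0.003],"turn":0,"hand":0}

```text
time: 25.2
tool_pos: [527.2, 90.2, 113.0]
tool_rot: [-0.004, -3.142, -0.0]
ft_force: [-3.0, 0.6, 6.9]
finger_gap: -0.1
grip_force: 4.1
```

>>> carry_out:
  series:
    - {"travel":[-0.0014,0,0.003],"turn":0,"hand":0}
    - {"travel":[-0.0014,0,0.003],"turn":0,"hand":0}

```text
time: 25.4
tool_pos: [527.4, 90.1, 112.7]
tool_rot: [-0.004, -3.141, -0.0]
ft_force: [-4.2, 1.2, 11.8]
finger_gap: -0.4
grip_force: 6.2
```

>>> carry_out:
  series:
    - {"travel":[-0.0014,0,0.003],"turn":0,"hand":0}
    - {"travel":[-0.0014,0,0.003],"turn":0,"hand":0}

```text
time: 25.6
tool_pos: [527.5, 90.2, 112.4]
tool_rot: [-0.004, -3.141, -0.0]
ft_force: [-7.3, 0.1, 15.3]
finger_gap: 0.0
grip_force: 8.5
```

The stop is clear (7 → 17 N). Holding, then releasing fully.

>>> carry_out:
  series:
    - {"travel":[0,0,0],"turn":0,"hand":0}
    - {"travel":[0,0,0],"turn":0,"hand":0}
    - {"travel":[0,0,0],"turn":0,"hand":0}
    - {"travel":[0,0,0],"turn":0,"hand":0}
    - {"travel":[0,0,0],"turn":0,"hand":0}
    - {"travel":[0,0,0],"turn":0,"hand":0}
    - {"travel":[0,0,0],"turn":0,"hand":0}
    - {"travel":[0,0,0],"turn":0,"hand":0}

```text
time: 26.4
tool_pos: [527.5, 90.2, 112.4]
tool_rot: [-0.004, -3.141, -0.0]
ft_force: [-7.2, 0.8, 15.4]
finger_gap: 0.2
grip_force: 8.4
```

>>> carry_out:
  series:
    - {"travel":[0.0056,0,-0.0121],"turn":0,"hand":0}
    - {"travel":[0.0113,0,-0.0242],"turn":0,"hand":0}
    - {"travel":[0.0169,0,-0.0363],"turn":0,"hand":0}
    - {"travel":[0.0225,0,-0.0483],"turn":0,"hand":0}
    - {"travel":[0.0282,0,-0.0604],"turn":0,"hand":0}
    - {"travel":[0.0338,0,-0.0725],"turn":0,"hand":0}
    - {"travel":[0.0366,0,-0.0785],"turn":0,"hand":0}
    - {"travel":[0.0366,0,-0.0785],"turn":0,"hand":0}
    - {"travel":[0.0366,0,-0.0785],"turn":0,"hand":0}
    - {"travel":[0.0366,0,-0.0785],"turn":0,"hand":0}

```text
time: 27.4
tool_pos: [517.0, 90.0, 133.9]
tool_rot: [-0.004, -3.141, 0.0]
ft_force: [-0.3, -0.0, 0.6]
finger_gap: 0.1
grip_force: 0.0
```

Run:
```python
from h import *
go((522,92,130),180)
s=vision.snapshot('scene'); print(findfilter(s,[593,-53]))
n=np.array([-np.sin(np.radians(25)),0,np.cos(np.radians(25))])
pt,P,w=tips(); d=(P-[533,92,163])@n; m=(np.abs(d)<4)&(np.linalg.norm(P-[533,92,163],axis=-1)<26); x=P[m]; print(len(x),x.min(0).round(1),x.max(0).round(1),np.median(d[m]).round(2))
```

```text
pos [517.   90.  133.9] yaw 179.84 F [-0.32 -0.01  0.65] t 27.4 gap 0.12791788574800897 -> ([-0.0166, 0.0068, 0.013], np.float64(-0.0014))
(array([ 27,  23, 363], dtype=int32), array([594. , -51.5]))
196 [515.   78.7 154.7] [533.  108.6 164. ] 1.38
```

The plunger is fully up again. Second stroke.

>>> carry_out:
  series:
    - {"travel":[-0.0056,0,0.0121],"turn":0,"hand":0}
    - {"travel":[-0.0099,0,0.0211],"turn":0,"hand":0}
    - {"travel":[-0.0141,0,0.0302],"turn":0,"hand":0}
    - {"travel":[-0.0183,0,0.0393],"turn":0,"hand":0}
    - {"travel":[-0.0225,0,0.0483],"turn":0,"hand":0}
    - {"travel":[-0.0268,0,0.0574],"turn":0,"hand":0}
    - {"travel":[-0.0296,0,0.0634],"turn":0,"hand":0}
    - {"travel":[-0.0317,0,0.068],"turn":0,"hand":0}
    - {"travel":[-0.0331,0,0.071],"turn":0,"hand":0}
    - {"travel":[-0.0338,0,0.0725],"turn":0,"hand":0}
    - {"travel":[-0.0345,0,0.074],"turn":0,"hand":0}
    - {"travel":[-0.0345,0,0.074],"turn":0,"hand":0}

```text
time: 28.7
tool_pos: [527.2, 90.1, 112.8]
tool_rot: [-0.004, -3.141, -0.0]
ft_force: [-3.6, -0.7, 8.8]
finger_gap: -0.3
grip_force: 4.8
```

>>> carry_out:
  series:
    - {"travel":[-0.0007,0,0.0015],"turn":0,"hand":0}
    - {"travel":[-0.0014,0,0.003],"turn":0,"hand":0}
    - {"travel":[-0.0021,0,0.0045],"turn":0,"hand":0}
    - {"travel":[-0.0021,0,0.0045],"turn":0,"hand":0}
    - {"travel":[-0.0021,0,0.0045],"turn":0,"hand":0}
    - {"travel":[-0.0021,0,0.0045],"turn":0,"hand":0}
    - {"travel":[-0.0021,0,0.0045],"turn":0,"hand":0}
    - {"travel":[-0.0021,0,0.0045],"turn":0,"hand":0}
    - {"travel":[-0.0021,0,0.0045],"turn":0,"hand":0}
    - {"travel":[-0.0021,0,0.0045],"turn":0,"hand":0}

```text
time: 29.7
tool_pos: [527.4, 90.1, 112.5]
tool_rot: [-0.004, -3.141, -0.0]
ft_force: [-7.3, 0.1, 15.1]
finger_gap: -0.1
grip_force: 8.2
```

>>> carry_out:
  series:
    - {"travel":[0.0056,0,-0.0121],"turn":0,"hand":0}
    - {"travel":[0.0113,0,-0.0242],"turn":0,"hand":0}
    - {"travel":[0.0169,0,-0.0363],"turn":0,"hand":0}
    - {"travel":[0.0225,0,-0.0483],"turn":0,"hand":0}
    - {"travel":[0.0282,0,-0.0604],"turn":0,"hand":0}
    - {"travel":[0.0338,0,-0.0725],"turn":0,"hand":0}
    - {"travel":[0.0366,0,-0.0785],"turn":0,"hand":0}
    - {"travel":[0.0366,0,-0.0785],"turn":0,"hand":0}
    - {"travel":[0.0366,0,-0.0785],"turn":0,"hand":0}
    - {"travel":[0.0366,0,-0.0785],"turn":0,"hand":0}

```text
time: 30.7
tool_pos: [517.0, 90.0, 133.9]
tool_rot: [-0.004, -3.141, 0.0]
ft_force: [-0.8, 0.1, -0.3]
finger_gap: 0.2
grip_force: 0.0
```

A third stroke for margin, then up and clear.

>>> carry_out:
  series:
    - {"travel":[-0.0056,0,0.0121],"turn":0,"hand":0}
    - {"travel":[-0.0099,0,0.0211],"turn":0,"hand":0}
    - {"travel":[-0.0141,0,0.0302],"turn":0,"hand":0}
    - {"travel":[-0.0183,0,0.0393],"turn":0,"hand":0}
    - {"travel":[-0.0225,0,0.0483],"turn":0,"hand":0}
    - {"travel":[-0.0268,0,0.0574],"turn":0,"hand":0}
    - {"travel":[-0.0296,0,0.0634],"turn":0,"hand":0}
    - {"travel":[-0.0317,0,0.068],"turn":0,"hand":0}
    - {"travel":[-0.0331,0,0.071],"turn":0,"hand":0}
    - {"travel":[-0.0338,0,0.0725],"turn":0,"hand":0}
    - {"travel":[-0.0345,0,0.074],"turn":0,"hand":0}
    - {"travel":[-0.0345,0,0.074],"turn":0,"hand":0}

```text
time: 31.9
tool_pos: [527.2, 90.1, 112.8]
tool_rot: [-0.004, -3.141, -0.0]
ft_force: [-4.0, 0.6, 8.4]
finger_gap: 0.1
grip_force: 4.9
```

>>> carry_out:
  series:
    - {"travel":[-0.0007,0,0.0015],"turn":0,"hand":0}
    - {"travel":[-0.0014,0,0.003],"turn":0,"hand":0}
    - {"travel":[-0.0021,0,0.0045],"turn":0,"hand":0}
    - {"travel":[-0.0021,0,0.0045],"turn":0,"hand":0}
    - {"travel":[-0.0021,0,0.0045],"turn":0,"hand":0}
    - {"travel":[-0.0021,0,0.0045],"turn":0,"hand":0}
    - {"travel":[-0.0021,0,0.0045],"turn":0,"hand":0}
    - {"travel":[-0.0021,0,0.0045],"turn":0,"hand":0}
    - {"travel":[-0.0021,0,0.0045],"turn":0,"hand":0}
    - {"travel":[-0.0021,0,0.0045],"turn":0,"hand":0}

```text
time: 32.9
tool_pos: [527.4, 90.1, 112.4]
tool_rot: [-0.004, -3.141, -0.0]
ft_force: [-8.0, 0.3, 15.9]
finger_gap: 0.3
grip_force: 8.2
```

>>> carry_out:
  series:
    - {"travel":[0.0056,0,-0.0121],"turn":0,"hand":0}
    - {"travel":[0.0113,0,-0.0242],"turn":0,"hand":0}
    - {"travel":[0.0169,0,-0.0363],"turn":0,"hand":0}
    - {"travel":[0.0225,0,-0.0483],"turn":0,"hand":0}
    - {"travel":[0.0282,0,-0.0604],"turn":0,"hand":0}
    - {"travel":[0.0338,0,-0.0725],"turn":0,"hand":0}
    - {"travel":[0.0366,0,-0.0785],"turn":0,"hand":0}
    - {"travel":[0.0366,0,-0.0785],"turn":0,"hand":0}
    - {"travel":[0.06,0,-0.13],"turn":0,"hand":0}
    - {"travel":[0.12,0,-0.25],"turn":0,"hand":0}
    - {"travel":[0.15,0,-0.3],"turn":0,"hand":0}
    - {"travel":[0.15,0,-0.3],"turn":0,"hand":0}

```text
time: 34.1
tool_pos: [484.3, 90.3, 203.1]
tool_rot: [0.004, 3.137, 0.0]
ft_force: [0.4, 0.8, 0.6]
finger_gap: 0.3
grip_force: 0.0
```

Run:
```python
from h import *
go((522,92,130),180)
s=vision.snapshot('scene'); t=vision.snapshot('top'); print(findfilter(s,[593,-53]))
try: print(findfilter(t,[593,-53]))
except Exception as e: print(e)
np.savez('fs.npz',**s);np.savez('ft.npz',**t)
# posts gap: filter rim / post overlap in scene in px
for d in((32.2,32.2),(32.2,-32.2)): print(np.round(proj(s,(593.5+d[0],-52+d[1],18)),1))
g=s['color'].astype(int)
print('post tops earlier scene px: (299,289),(274.4,279.4)')
```

```text
pos [484.3  90.3 203.1] yaw 179.85 F [0.4  0.76 0.63] t 34.1 gap 0.29621271330203464 -> ([-0.1256, 0.0061, 0.2437], np.float64(-0.0013))
(array([ 28,  23, 363], dtype=int32), array([593.9, -51.8]))
(array([ 27,  28, 558], dtype=int32), array([595. , -53.4]))
[298.6 289. ]
[273.8 279.2]
post tops earlier scene px: (299,289),(274.4,279.4)
```

The filter matches the posts to within about a pixel, the plunger is fully up and the arm is clear. Handing in.

```bash
python3 -c "
from rig import workorder; print(workorder.sign_off())"
```

```text
the job is handed in; nothing more can be done
None
```

The job is handed in, with no verdict returned: the large filter sits against both posts (5 N at seating), then got three full plunger strokes to the felt stop (about 17 N, each held at least 0.5 s and fully released), done at 34 s with the arm clear.

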